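Clear the tag and index the tilted inspection turntable

ROBOT

A 6-joint arm with a two-finger parallel gripper is mounted at the origin on the work surface. World frame = base frame: x ahead of the robot, y to its left, z up, the work surface at z = 0. Lengths are in m, angles in rad, forces in N, time in s.
With the tool pointing down it reaches from about 0.425 to 0.95 m from the base axis. Payload 3.5 kg.
Tool frame: the origin (TCP) lies midway between the tips of the shut fingers; the grasp point (between the pads) lies ctrl.grasp_offset behind it (ctrl.grasp_offset is the distance from the TCP to the grasp point, in m); x points along the fingers, y is the direction in which the jaws open and shut, and the axes are right-handed (so a half turn about x gives the same grasp; the last joint's range is limited). The gripper opens to 85 mm and grips with 20 to 120 N. Pads are 22 mm wide; open, the fingers measure 114 mm over their backs; the gripper's body (76 mm by 85 mm) begins 54 mm behind the grasp point. The pads swing forward as they close: fully open they stand 13 mm farther back than shut.
Start: joints at [1.045, 0.286, 1.577, -0, 1.279, -0.15], TCP at [0.248, 0.628, 0.231] pointing down, gripper open.
Joint ranges: [-2.77, 2.77], [-0.9, 2.22], [0.21, 2.48], [-1.53, 4.67], [0.24, 2.81], [-2.84, 2.84]. Speed limits (rad/s): [2.79, 2.79, 3.14, 3.14, 3.14, 3.14].

INTERFACE

Orientations are given as a unit quaternion [x, y, z, w].
In Python, from plant import readout, read_camera, sign_off, ctrl gives the robot as it stands.
- The arm moves only by the tool drive_tool, never from a script. Its argument "steps" is a list of rows, each a list of 5 numbers: the shift along the tool's x, y, z in cm, then the turn about the tool's x in degrees, then the opening, from 0 (shut) to 1 (fully open). A call has 1 to 10 rows; each row shifts and turns the commanded pose from where the row before left it, along the tool's axes as they then stand; what a row does not reach is not made up. A row lasts 1/10 s, in which the tool goes at most 50 mm and 8.59 degrees, less where a joint would pass 70% of its speed; a pose out of reach is approached as far as the arm can. A call is refused whole if a number of a shift passes 5 or a number of a turn 8.59, either way. A call with a gripper value outside its range is refused whole. The fingers move at their own pace and stop on an object; "force" is the grip in N (left out, the last holds). Time passes only in rows, so rows that do not move let the fingers close. It gives the time, the measured TCP pose, the force and the opening at its end, in the units of the state.
- readout.get_state(): the state, without advancing time (a new reading comes with each control period).
- read_camera(name): name is "scene" or "top" or "wrist"; returns a dict with "frame" (480x640x3 uint8, red, green, blue), "vertical_fov" (degrees; the focal length in pixels is half the picture's height over the tangent of half this angle, whatever the lens; pixels are square), "cx", "cy" (the principal point, pixels), "k1" (the pictures are not rectified: a ray, as slopes to the right and down, at radius r is drawn at 1 + k1 r^2 times it, then the intrinsics apply), "eye" and "orientation" of the camera in the world. Camera axes: x right, y up, looking along -z (the intrinsics and any distortion apply to the point x, -y, -z); pixel columns grow to the right and rows downward; lengths in m; the calibration is good to about 2 mm. A picture is of the moment at which its call begins. There is no depth.
- sign_off(): hands the job in, once; it reports no verdict.
The state is a dict: "time": time; "qpos": joint angles; "dq": joint speeds; "joint_efforts": joint torques, N m; "eef_pos": TCP position; "tcp_rot": TCP orientation; "contact_force": force on the tool from outside, world axes, zero at the start; "wrist_torque": the same for the moment, N m; "opening": opening from 0.0 (shut) to 1.0 (fully open).
Only numpy, scipy, OpenCV 4.12 (cv2) and the standard library are available. Lean on these libraries where they do the work, as an engineer would, in place of code of your own. Each camera call takes 0.05 s, during which the arm holds its last target. There are 200 camera calls.

TASK

A red tag hangs over the index hole where the inspection turntable must go next. Lift the red tag off its peg and put it in the cream basket; then pull out the turntable's black spring plunger, swing the turntable round to the hole that the red tag covered and let the plunger snap fully home in it. Leave the yellow tag hanging and do not disturb the pot, mug and saucer.

Things in the scene. Friction and masses are not known exactly. Their poses are not given: they have to be found in the camera images.
- stand: Green stand of the inspection turntable, base 200 x 220 mm, fixed to the table; its place and heading vary. Origin: under the hub, on the table; x ahead, z up. Its dial leans 32 degrees: the face looks up and back to the stand's -x side (to the robot). Steel dial disc 316 mm across, its face 12 mm below the index plate's; a copper saucer is clamped on the turntable (radius 74 mm, up to 22 mm over the plate).
- hub (a point): Centre of the tilted dial, on the axis of rotation, in the plane of the aluminium index plate's top face, 130 mm over the table. Axes of the dial: x uphill along the face (away from the robot), y to the left along the face, z out of the face.
- hole_left (a point): Mouth of the left 11 mm square index hole, in the index plate's face, 120 mm from the hub and 40 degrees to the left (+y) of the uphill line. Axes as hub. A brass peg, 9 mm diameter, stands 27 mm out of the face, 36 mm uphill (+x) of this hole; a tag hangs on it.
- hole_mid (a point): Mouth of the middle index hole, straight uphill of the hub (120 mm); the plunger starts in it. Axes as hub.
- hole_right (a point): As hole_left, 40 degrees to the right (-y). Its peg likewise stands 36 mm uphill of it.
- knob (a point): Centre of the plunger's black knob: cylinder 24 mm diameter, 27 mm long, axis square to the face; 120 mm from the hub axis, 48 mm over the plate when home. z out of the face along the pull, x radially out (turns with the arm). Below it 6 mm of stem and an 18 mm bush on the turntable's blue arm, 22 mm wide, 4 to 14 mm over the plate: the arm cannot pass a hanging tag.
- table_turn (a joint): Turn of the turntable with its arm, rad: 0 with the arm at the middle hole, +0.698 at the left hole, -0.698 at the right hole; range -0.85 to 0.85. It stays where it is left (friction about 0.12 N m); locked while the pin is in a hole (1.5 mm play either way at the pin).
- plunger (a joint): How far the plunger is pulled out, m: 0 fully home, 0.014 fully pulled. Its 8 mm pin with a round tip enters a hole by 8.5 mm, so it must be pulled at least 9 mm to turn. Spring: 4 N at home rising to 9.6 N fully pulled. Let go away from a hole the pin rides on the plate at about 0.0085; let go over a hole it snaps to 0.
- red_tag: Red plastic paddle tag, 80 x 30 x 14 mm, 0.03 to 0.06 kg, hung by its 14 mm square eye on one of the two pegs and lying on the tilted plate over that index hole. Origin: middle of its underside; x along its length towards the eye (eye centre at x = +28 mm; uphill while hung), y across its width, z out of its upper face.
- yellow_tag: Identical tag in yellow, hanging on the other peg. Leave it there.
- basket: Cream open basket, 200 x 150 x 50 mm outside, 5 mm walls and floor, fixed on the table left or right of the stand. Origin: centre of its underside; x along the 200 mm side, z up.
- pot: Red lidded copper pot, 128 mm diameter, 108 mm high with its brass knob; origin under its centre. Bystander.
- mug: Copper mug, 72 mm diameter, 75 mm high, with a handle at its +y; origin under its centre. Bystander.
- saucer: Black saucer, 110 mm diameter, 18 mm high; origin under its centre. Bystander.

How it is judged:
By the outcome, as a careful person would: the job done as asked, in the order asked, and still so for the second after the job is handed in, with the robot touching nothing.
It also fails if it takes over 51 s, if anything falls off the work surface, if the arm or the gripper's body presses on something with over 40 N, if the wrist force passes 120 N, or if a joint passes its speed limit or range.

## Working session

There is one attempt and no reset: what is moved stays moved. The work goes in short steps, Python scripts to look and compute and a tool call to move; the robot and the scene stay as the last step left them, time stands still between calls to the robot, and variables do not carry over. Pictures are saved under pics/ and viewed, about 8 in all and at most 12, crops included, and the job is handed in when it is done.

Besides the shell and the picture viewer there is one more tool, called after "Request:" as name(argument=value, ...), one argument or row to a line, values as JSON. drive_tool: Moves the arm, as the interface text tells. Its arguments: {"type":"object","properties":{"steps":{"type":"array","items":{"type":"array","items":{"type":"number"}}},"force":{"type":"number"}},"required":["steps"]}

```bash
ls; mkdir -p pics; python3 - <<'E'
from plant import readout, read_camera, ctrl
import cv2
print(readout.get_state()); print([a for a in dir(ctrl) if a[0]!='_'],ctrl.grasp_offset)
for n in ("scene","top"):
    c=read_camera(n); cv2.imwrite(f"pics/{n}0.png",c["frame"][:,:,::-1]); print({k:v for k,v in c.items() if k!="frame"})
E
```

```text
pics
{'time': 0.0, 'qpos': array([ 1.04501731e+00,  2.87214977e-01,  1.57817378e+00,  1.79779755e-05,
        1.27862501e+00, -1.49976502e-01]), 'dq': array([ 0.00032023, -0.0016679 ,  0.00101019, -0.0031349 ,  0.00127219,
        0.00059777]), 'joint_efforts': array([ 7.43411620e-04, -4.05990100e+01, -2.92622155e+01, -6.05983359e-05,
        5.95812657e-03, -3.00213166e-06]), 'eef_pos': array([0.24735581, 0.6273336 , 0.22991606]), 'tcp_rot': array([ 0.13128191,  0.69494923, -0.13289307,  0.69437026]), 'contact_force': array([ 0.24923409, -0.00883544, -0.24767612]), 'wrist_torque': array([0.042253  , 0.04324278, 0.03091435]), 'opening': 0.9953519138574596}
['Unreachable', 'grasp_offset'] 0.0187
{'vertical_fov': 56.194639797991776, 'cx': 322.96785212487407, 'cy': 250.39610878586382, 'k1': -0.059050374485453375, 'eye': array([1.12531924, 0.60278764, 0.86458155]), 'orientation': array([0.14782534, 0.38442324, 0.8480358 , 0.33346922])}
{'vertical_fov': 45.55930413038567, 'cx': 318.8332372382817, 'cy': 246.75152857264425, 'k1': 0.040738122705329484, 'eye': array([0.36183265, 0.01433769, 1.5473275 ]), 'orientation': array([-0.04976723,  0.05148909,  0.70918682, -0.70137448])}
```

View pics/scene0.png

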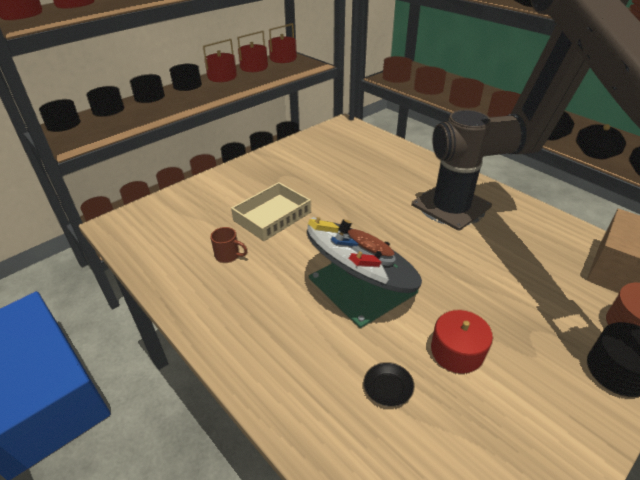

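View pics/top0.png

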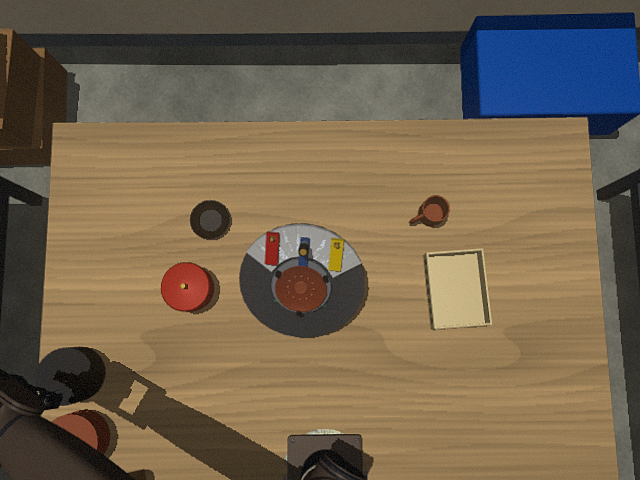

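The scene view shows the red tag on the near side at (365,260), yellow at (325,226) and the basket at (271,211). In the top view red is at (272,248), which is the left peg; yellow is at (336,255), the knob near (304,252) and the basket at (458,289). I'll enlarge both dials.

```bash
python3 - <<'E'
import cv2, numpy as np
a=cv2.imread("pics/top0.png")[215:345,235:375]; b=cv2.imread("pics/scene0.png")[205:335,295:435]
f=lambda i:cv2.resize(i,None,fx=5.7,fy=4.5*5.7/4.5,interpolation=cv2.INTER_CUBIC)
cv2.imwrite("pics/c1.png",f(a)[:,:]);cv2.imwrite("pics/c2.png",f(b))
E
```

```text
(no output)
```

View pics/c1.png

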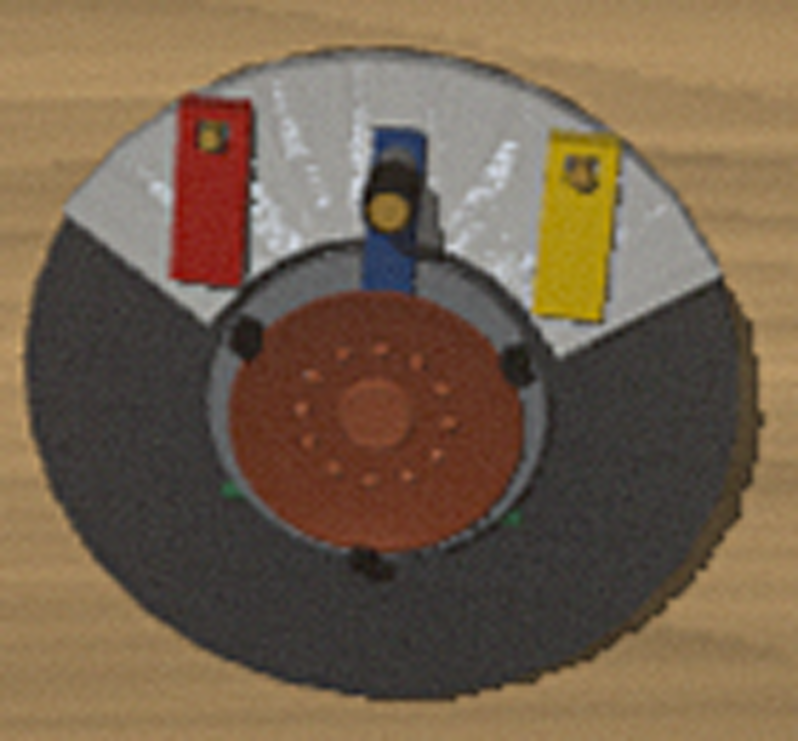

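View pics/c2.png

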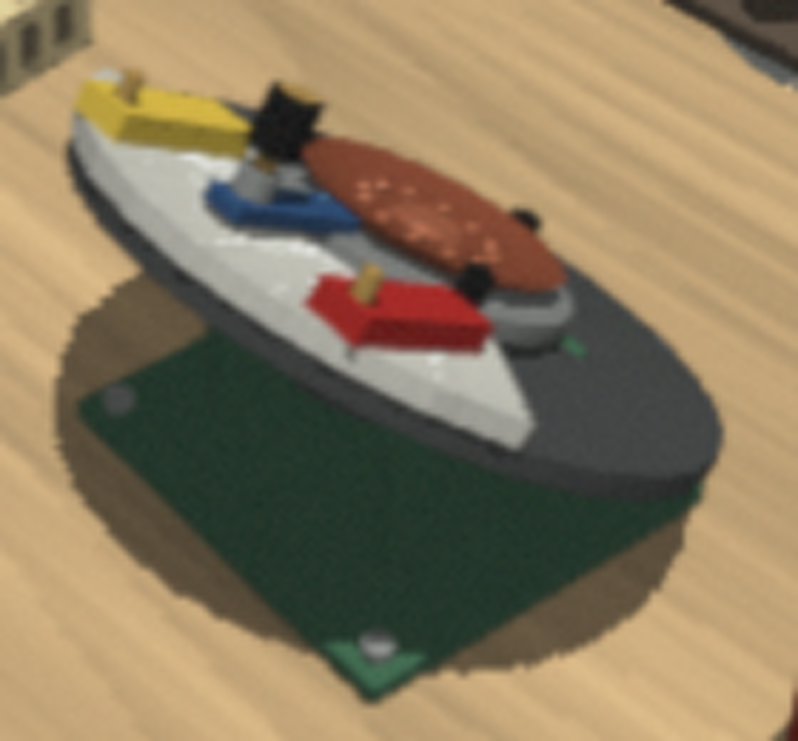

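Top crop: left peg tip (211,133), knob top (390,211), right peg tip (582,168), red tag centre about (212,190). Scene crop: peg tips (372,270) and (128,75), knob top (300,95). Next I'll fit the stand pose by reprojection.

```bash
cat > h.py <<'E'
import numpy as np, cv2
from scipy.spatial.transform import Rotation as R
from scipy.optimize import least_squares
def proj(c,P):
    p=(np.atleast_2d(P)-c["eye"])@R.from_quat(c["orientation"]).as_matrix()
    s=np.c_[p[:,0],-p[:,1]]/-p[:,2:]; s=s*(1+c["k1"]*(s**2).sum(1,keepdims=True))
    return s*240/np.tan(np.radians(c["vertical_fov"])/2)+[c["cx"],c["cy"]]
def face(q,F):  # q=x,y,yaw ; F in m, dial axes -> world
    t=np.radians(32);M=R.from_euler('z',q[2]).as_matrix()@np.array([[np.cos(t),0,-np.sin(t)],[0,1,0],[np.sin(t),0,np.cos(t)]])
    return np.atleast_2d(F)@M.T+[q[0],q[1],.13]
def onplane(c,uv,z):
    f=lambda p:(proj(c,[p[0],p[1],z])[0]-uv)
    return least_squares(f,[.5,0]).x
C=120*np.cos(np.radians(40));S=120*np.sin(np.radians(40))
E
python3 - <<'E'
from h import *
from plant import read_camera
t=read_camera("top");s=read_camera("scene")
u=lambda a,o:(np.array(a)+.5)/5.7-.5+o
T=u([[211,133],[582,168],[390,211]],[235,215]); Sc=u([[372,270],[128,75],[300,95]],[295,205])
F=np.array([[C+36,S,27],[C+36,-S,27],[120,0,62]])/1000
r=lambda q:np.r_[(proj(t,face(q,F))-T).ravel(),(proj(s,face(q,F))-Sc).ravel()]
o=least_squares(r,[.45,0.05,0]);q=o.x;print("stand",q,np.degrees(q[2]));print(o.fun.reshape(-1,2).round(2))
Tg=u([[183,95],[251,101],[240,287],[171,278]],[235,215])
off=[onplane(t,x,face(q,[.0975,.077,.014])[0,2]+dz)for x,dz in zip(Tg,[.021,.021,-.021,-.021])]
print("tag corners",np.round(off,4),np.mean(off,0)); a=(np.array(off[0])+off[1]-off[2]-off[3]);print("tag hd",np.degrees(np.arctan2(a[1],a[0])))
print("pred tag top",face(q,[.0974,.0771,.014]),"knob",face(q,[.12,0,.048]))
B=[onplane(t,x,.05) for x in [[425.5,251],[484,249],[491,325],[432,329]]];print("basket",np.round(B,3),np.mean(B,0))
E
```

```text
stand [ 0.47348877  0.05405017 -0.10196614] -5.842229332581838
[[-0.19  0.17]
 [ 0.13 -0.06]
 [-0.21 -1.43]
 [ 0.32 -0.42]
 [ 0.71 -0.55]
 [-0.24 -0.75]]
tag corners [[0.5925 0.1329]
 [0.5897 0.1047]
 [0.5169 0.1123]
 [0.5211 0.1415]] [0.55503617 0.12283092]
tag hd -6.438554316563978
pred tag top [[0.55612726 0.12309707 0.19348681]] knob [[0.54942196 0.04628061 0.23429662]]
basket [[ 0.563 -0.272]
 [ 0.567 -0.426]
 [ 0.369 -0.433]
 [ 0.36  -0.281]] [ 0.46470187 -0.35316928]
```

Fit residuals are mostly under 1 px, and the tag, measured separately, lands where the geometry predicts. The tool stays vertical, so I align the jaws with the stand's y axis (a turn of about −15.7°) and rise.

Request:
drive_tool(
  steps=[
    [-3,0,0,-5.2,1],
    [-4,0,0,-5.3,1],
    [-3,0,0,-5.2,1],
    [0,0,0,0,1],
  ],
)

```text
time: 0.6
eef_pos: [0.2486, 0.6296, 0.3383]
tcp_rot: [0.039, 0.704, -0.032, 0.708]
contact_force: [-0.3, 0.2, 0.7]
opening: 1.0
```

```bash
cat >> h.py <<'E'
from plant import readout, read_camera
Q=[.4735,.054,-.102]
def go(target):
    s=readout.get_state();M=R.from_quat(s["tcp_rot"]).as_matrix()
    print("t",s["time"],"pos",s["eef_pos"].round(4),"jaw",np.degrees(np.arctan2(M[0,1],M[1,1])).round(2),"open",round(s["opening"],3),"F",s["contact_force"].round(1))
    print("shift cm",(M.T@(np.array(target)-s["eef_pos"])*100).round(2))
E
python3 -c "
from h import *
go([.555,.123,.30])"
```

```text
t 0.6 pos [0.2486 0.6296 0.3383] jaw 5.78 open 1.0 F [-0.3  0.2  0.7]
shift cm [  3.52 -47.36  35.57]
```

Request:
drive_tool(
  steps=[
    [0,-3.4,2.5,0,1],
    [0,-3.4,2.5,0,1],
    [0,-3.4,2.5,0,1],
    [0,-3.4,2.5,0,1],
    [0,-3.4,2.5,0,1],
    [0,-3.4,2.5,0,1],
    [0,-3.4,2.5,0,1],
    [0,-3.4,2.5,0,0.8],
    [0,-3.4,2.5,0,0.7],
    [0,-3.4,2.5,0,0.7],
  ],
  force=40,
)

```text
time: 1.6
eef_pos: [0.462, 0.2625, 0.3298]
tcp_rot: [0.036, 0.707, -0.037, 0.706]
contact_force: [0.7, 0.2, 0.1]
opening: 0.696
```

Request:
drive_tool(
  steps=[
    [0,-3.4,2.5,0,0.7],
    [0,-3.4,2.5,0,0.7],
    [0,-3.4,2.5,0,0.7],
    [0,-3.2,3,0,0.7],
    [2,0,0,0,0.7],
    [0,0,0,0,0.7],
    [0,0,0,0,0.7],
  ],
)

```text
time: 2.3
eef_pos: [0.5519, 0.1204, 0.3099]
tcp_rot: [0.036, 0.707, -0.036, 0.705]
contact_force: [0.0, -0.5, 0.3]
opening: 0.7
```

```bash
python3 -c "
from h import *
go([.555,.123,.195])
c=read_camera('wrist');cv2.imwrite('pics/w1.png',c['frame'][:,:,::-1])
print({k:v for k,v in c.items() if k!='frame'})
q=Q
for n,f in dict(pegL=[C+36,S,27],pegbase=[C+36,S,14],tagc=[C+5.5,S,14],knob=[120,0,61.5]).items(): print(n,proj(c,face(q,np.array(f)/1000)).round(0))
"
```

```text
t 2.3 pos [0.5519 0.1204 0.3099] jaw 5.85 open 0.7 F [ 0.  -0.5  0.3]
shift cm [11.48  0.29  0.32]
{'vertical_fov': 61.891120206683695, 'cx': 310.8506930078426, 'cy': 240.05923966015283, 'k1': -0.031247245626864782, 'eye': array([0.47071042, 0.12977336, 0.45297873]), 'orientation': array([-0.12040641, -0.10874216,  0.66073368,  0.73287682])}
pegL [[314. 279.]]
pegbase [[314. 282.]]
tagc [[314. 237.]]
knob [[176. 257.]]
```

View pics/w1.png

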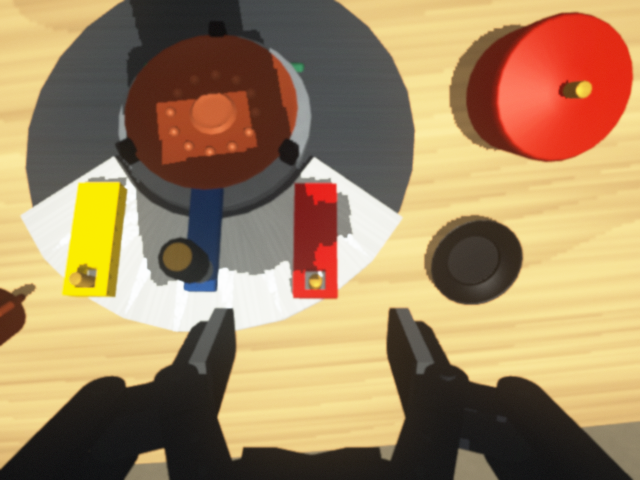

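The wrist view agrees with the model to 2 px: peg at (316,281), tag centre (315,240), knob (178,256). Now descend over the tag.

Request:
drive_tool(
  steps=[
    [2,0.3,0.3,0,0.7],
    [3,0,0,0,0.7],
    [3,0,0,0,0.7],
    [2,0,0,0,0.7],
    [1,0,0,0,0.7],
    [0.5,0,0,0,0.7],
    [0,0,0,0,0.7],
    [0,0,0,0,0.7],
  ],
)

```text
time: 3.15
eef_pos: [0.5568, 0.1232, 0.198]
tcp_rot: [0.036, 0.705, -0.036, 0.707]
contact_force: [-0.2, 0.3, 0.1]
opening: 0.704
```

```bash
python3 -c "
from h import *
go([.555,.123,.190])"
```

```text
t 3.15 pos [0.5568 0.1232 0.198 ] jaw 5.81 open 0.704 F [-0.2  0.3  0.1]
shift cm [ 0.8  -0.04 -0.18]
```

Request:
drive_tool(
  steps=[
    [0.8,0,-0.1,0,0.6],
    [0,0,0,0,0.45],
    [0,0,0,0,0.3],
    [0,0,0,0,0.2],
    [0,0,0,0,0.2],
    [0,0,0,0,0.2],
    [0,0,0,0,0.2],
  ],
  force=40,
)

```text
time: 3.85
eef_pos: [0.5552, 0.123, 0.1886]
tcp_rot: [0.036, 0.706, -0.036, 0.706]
contact_force: [0.4, 0.6, 0.6]
opening: 0.334
```

The jaws stopped at 0.334, about the tag's 30 mm width. Next: lift along the peg axis.

Request:
drive_tool(
  steps=[
    [-0.42,0,-0.26,0,0.2],
    [-0.85,0,-0.53,0,0.2],
    [-0.85,0,-0.53,0,0.2],
    [-0.85,0,-0.53,0,0.2],
    [-0.85,0,-0.53,0,0.2],
    [-0.85,0,-0.53,0,0.2],
    [-2,0,0,0,0.2],
    [-3,0,0,0,0.2],
    [-3,0,0,0,0.2],
    [0,0,0,0,0.2],
  ],
)

```text
time: 4.85
eef_pos: [0.5278, 0.1262, 0.3213]
tcp_rot: [0.036, 0.703, -0.036, 0.71]
contact_force: [0.6, 0.7, 0.6]
opening: 0.334
```

```bash
python3 -c "
from h import *
go([.465,-.353,.32])
c=read_camera('wrist');cv2.imwrite('pics/w2.png',c['frame'][:,:,::-1])"
```

```text
t 4.85 pos [0.5278 0.1262 0.3213] jaw 5.82 open 0.334 F [0.6 0.7 0.6]
shift cm [ 4.000e-02 -4.831e+01 -1.390e+00]
```

View pics/w2.png

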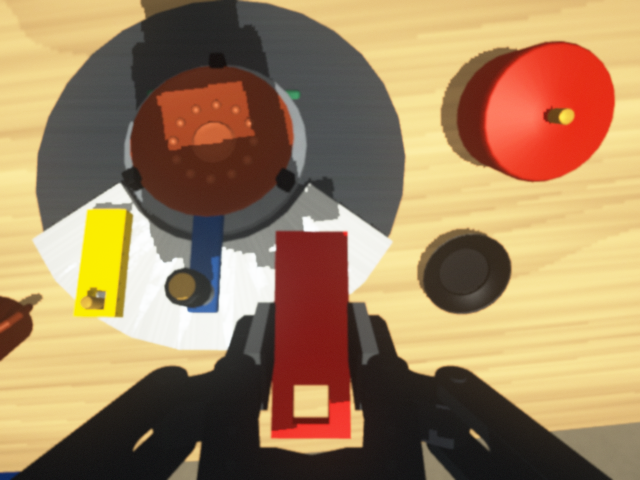

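Tag held between the jaws, peg cleared (red centre at (312,335)). Carry it to the basket.

Request:
drive_tool(
  steps=[
    [0,-4,-0.1,0,0.2],
    [0,-4.9,-0.15,0,0.2],
    [0,-4.9,-0.15,0,0.2],
    [0,-4.9,-0.15,0,0.2],
    [0,-4.9,-0.15,0,0.2],
    [0,-4.9,-0.15,0,0.2],
    [0,-4.9,-0.15,0,0.2],
    [0,-4.9,-0.15,0,0.2],
    [0,-4.9,-0.15,0,0.2],
    [0,-4.9,-0.15,0,0.2],
  ],
)

```text
time: 5.9
eef_pos: [0.4615, -0.3523, 0.3131]
tcp_rot: [0.037, 0.707, -0.035, 0.705]
contact_force: [2.0, -0.6, -0.2]
opening: 0.336
```

Request:
drive_tool(
  steps=[
    [4,0,0,0,0.2],
    [4.5,0,0,0,0.2],
    [4.5,0,0,0,0.2],
    [4.5,0,0,0,0.2],
    [3,0,0,0,0.2],
    [2,0,0,0,0.2],
    [0,0,0,0,0.2],
    [0,0,0,0,0.2],
  ],
)

```text
time: 6.7
eef_pos: [0.4622, -0.3504, 0.0892]
tcp_rot: [0.037, 0.707, -0.035, 0.706]
contact_force: [0.4, -0.1, -0.2]
opening: 0.333
```

```bash
python3 -c "
from h import *
go([.465,-.353,.05])
c=read_camera('wrist');cv2.imwrite('pics/w3.png',c['frame'][:,:,::-1])"
```

```text
t 6.7 pos [ 0.4622 -0.3504  0.0892] jaw 5.83 open 0.333 F [ 0.4 -0.1 -0.2]
shift cm [ 3.92 -0.23  0.31]
```

View pics/w3.png

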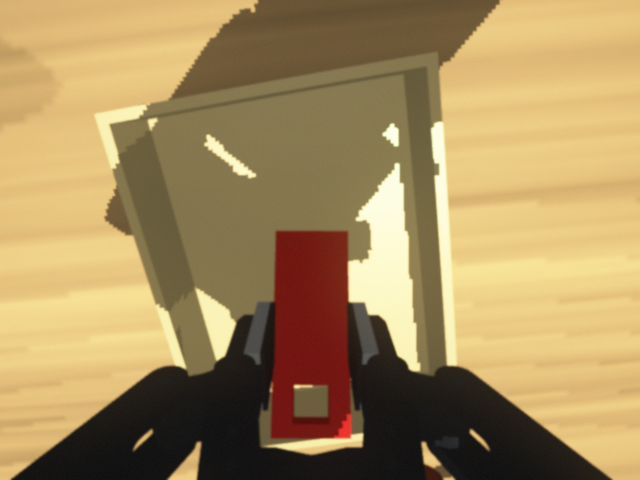

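The tag is over the basket's middle (red at (312,335), walls clear on both sides). Lower, release and withdraw.

Request:
drive_tool(
  steps=[
    [1.5,0,0,0,0.2],
    [2,-0.2,0,0,0.2],
    [1,0,0,0,0.2],
    [0,0,0,0,0.2],
    [0,0,0,0,0.6],
    [0,0,0,0,0.6],
    [0,0,0,0,0.6],
    [0,0,0,0,0.6],
  ],
)

```text
time: 7.55
eef_pos: [0.463, -0.3534, 0.0459]
tcp_rot: [0.036, 0.706, -0.036, 0.707]
contact_force: [-1.2, -0.2, 0.4]
opening: 0.599
```

Request:
drive_tool(
  steps=[
    [-3,0,0,0,0.6],
    [-5,0,0,0,0.6],
    [-5,0,0,0,0.6],
    [-5,0,0,0,0.6],
    [-5,0,0,0,0.6],
    [-4,0,0,0,0.6],
    [0,0,0,0,0.6],
    [0,0,0,0,0.6],
  ],
)

```text
time: 8.35
eef_pos: [0.4629, -0.3533, 0.3169]
tcp_rot: [0.035, 0.705, -0.037, 0.707]
contact_force: [-0.0, -0.0, -1.0]
opening: 0.601
```

```bash
python3 -c "
from h import *
k=face(Q,[.12,0,.048])[0];print(k)
go(k+[0,0,.08])
c=read_camera('wrist');im=c['frame'][:,:,::-1]
d=read_camera('top')['frame'][200:350,230:510,::-1]
cv2.imwrite('pics/w4.png',np.hstack([im[::2,::2],cv2.resize(d,None,fx=1.6,fy=1.6)]))"
```

```text
[0.54943292 0.04622787 0.23429662]
t 8.35 pos [ 0.4629 -0.3533  0.3169] jaw 5.83 open 0.601 F [-0. -0. -1.]
shift cm [ 0.17 40.63  4.56]
```

View pics/w4.png

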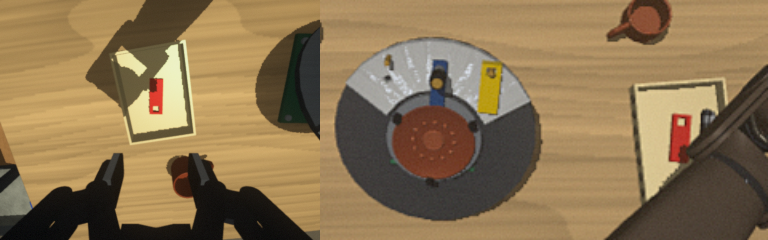

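The tag lies flat inside the basket (wrist half (156,95)); the left hole is clear, with the peg at (390,62) in the top view. Now to the knob.

Request:
drive_tool(
  steps=[
    [0,4,0.4,0,0.6],
    [0,4.9,0.5,0,0.6],
    [0,4.9,0.6,0,0.6],
    [0,4.9,0.6,0,0.5],
    [0,4.9,0.6,0,0.5],
    [0,4.9,0.6,0,0.5],
    [0,4.9,0.6,0,0.5],
    [0,4.9,0.6,0,0.5],
    [0,2.3,0.1,0,0.5],
    [0,0,0,0,0.5],
  ],
  force=50,
)

```text
time: 9.45
eef_pos: [0.5487, 0.0493, 0.3123]
tcp_rot: [0.035, 0.708, -0.034, 0.705]
contact_force: [-1.5, -0.3, -0.4]
opening: 0.5
```

```bash
python3 -c "
from h import *
go([.5494,.0462,.219])
c=read_camera('wrist');cv2.imwrite('pics/w5.png',c['frame'][:,:,::-1])
print('knob top',proj(c,face(Q,[.12,0,.0615])),'holeL',proj(c,face(Q,[C/1e3,S/1e3,0])))"
```

```text
t 9.45 pos [0.5487 0.0493 0.3123] jaw 5.56 open 0.5 F [-1.5 -0.3 -0.4]
shift cm [ 9.33 -0.3   0.14]
knob top [[303.80473429 248.27387196]] holeL [[411.76502023 228.71772284]]
```

View pics/w5.png

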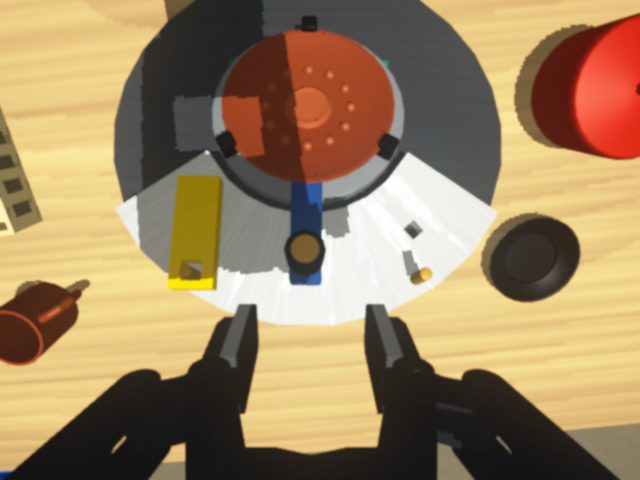

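The model agrees within 2 px: knob cap at (304,247), left hole at (413,230). Descend on the knob.

Request:
drive_tool(
  steps=[
    [2,-0.25,0.1,0,0.5],
    [3,0,0,0,0.5],
    [2.5,0,0,0,0.5],
    [1.7,0,0,0,0.5],
    [0,0,0,0,0.5],
    [0,0,0,0,0.5],
  ],
)

```text
time: 10.1
eef_pos: [0.55, 0.0425, 0.2225]
tcp_rot: [0.036, 0.707, -0.037, 0.706]
contact_force: [-0.6, 0.0, 0.9]
opening: 0.495
```

```bash
python3 -c "
from h import *
go([.5494,.0462,.219])"
```

```text
t 10.1 pos [0.55   0.0425 0.2225] jaw 5.92 open 0.495 F [-0.6  0.   0.9]
shift cm [ 0.35  0.36 -0.09]
```

Request:
drive_tool(
  steps=[
    [0.3,0.35,-0.1,0,0.5],
    [0,0,0,0,0.5],
    [0,0,0,0,0.35],
    [0,0,0,0,0.2],
    [0,0,0,0,0.15],
    [0,0,0,0,0.15],
    [0,0,0,0,0.15],
    [0,0,0,0,0.15],
  ],
  force=60,
)

```text
time: 10.9
eef_pos: [0.55, 0.0472, 0.2211]
tcp_rot: [0.036, 0.706, -0.036, 0.707]
contact_force: [-1.7, 0.1, 5.5]
opening: 0.26
```

```bash
python3 -c "
from h import *
go([.5494,.0462,.219])"
```

```text
t 10.9 pos [0.55   0.0472 0.2211] jaw 5.82 open 0.26 F [-1.7  0.1  5.5]
shift cm [ 0.21 -0.1  -0.05]
```

Jaws at 0.26 on the 24 mm knob. Pull along the normal, about 12.5 mm.

Request:
drive_tool(
  steps=[
    [-0.21,0,-0.13,0,0.15],
    [-0.25,0,-0.16,0,0.15],
    [-0.3,0,-0.19,0,0.15],
    [-0.3,0,-0.19,0,0.15],
    [0,0,0,0,0.15],
    [0,0,0,0,0.15],
  ],
  force=60,
)

```text
time: 11.5
eef_pos: [0.5447, 0.0477, 0.2296]
tcp_rot: [0.036, 0.704, -0.036, 0.708]
contact_force: [7.4, -1.3, -4.1]
opening: 0.253
```

```bash
python3 -c "
from h import *
go([.5494,.0462,.219])
s=readout.get_state();n=face(Q,[0,0,1])[0]-face(Q,[0,0,0])[0];print('moved along n',(s['eef_pos']-[.55,.0472,.2211])@n,'F.n',s['contact_force']@n,s['wrist_torque'])"
```

```text
t 11.5 pos [0.5447 0.0477 0.2296] jaw 5.84 open 0.253 F [ 7.4 -1.3 -4.1]
shift cm [ 1.06 -0.1   0.48]
moved along n 0.010028049001626183 F.n -7.419409028766147 [-0.15098446 -1.2585826   0.06976543]
```

The spring reads 7.4 N, which puts the plunger at about 8.5 mm; pull a little more.

Request:
drive_tool(
  steps=[
    [-0.26,0,-0.16,0,0.15],
    [0,0,0,0,0.15],
    [0,0,0,0,0.15],
  ],
)

```text
time: 11.8
eef_pos: [0.5432, 0.0478, 0.2319]
tcp_rot: [0.036, 0.704, -0.036, 0.708]
contact_force: [9.4, -0.2, -6.6]
opening: 0.258
```

```bash
python3 -c "
from h import *
go([.5494,.0462,.219])
s=readout.get_state();n=face(Q,[0,0,1])[0]-face(Q,[0,0,0])[0];print('moved along n',(s['eef_pos']-[.55,.0472,.2211])@n,'F.n',s['contact_force']@n,s['wrist_torque'])"
```

```text
t 11.8 pos [0.5432 0.0478 0.2319] jaw 5.85 open 0.258 F [ 9.4 -0.2 -6.6]
shift cm [ 1.29 -0.1   0.63]
moved along n 0.012776777130337917 F.n -10.594784644979406 [-0.18120598 -1.39640024  0.01529806]
```

Request:
drive_tool(
  steps=[
    [0.02,0.52,-0.02,0,0.15],
    [0.02,0.52,-0.02,0,0.15],
    [0.07,1.04,-0.12,0,0.15],
    [0.12,1.02,-0.19,0,0.15],
    [0.17,1.0,-0.27,0,0.15],
    [0.21,0.97,-0.34,0,0.15],
    [0.26,0.93,-0.41,0,0.15],
    [0.3,0.88,-0.48,0,0.15],
    [0,0,0,0,0.15],
    [0,0,0,0,0.15],
  ],
  force=45,
)

```text
time: 12.8
eef_pos: [0.5328, 0.118, 0.2212]
tcp_rot: [0.035, 0.703, -0.036, 0.709]
contact_force: [12.1, 0.1, -4.7]
opening: 0.262
```

```bash
cat >> h.py <<'E'
def rel():
    s=readout.get_state();O=face(Q,[0,0,0])[0];A=face(Q,np.eye(3))-O
    g=A@(s['eef_pos']-[.55,.0472,.2211])*1000
    print('t',s['time'],'dial shift mm',g.round(1),'goal',[-28.1,77.1],'F dial',(A@s['contact_force']).round(1),'open',s['opening'].round(3))
E
python3 -c "
from h import *
rel()
c=read_camera('wrist');cv2.imwrite('pics/w6.png',c['frame'][:,:,::-1])"
```

```text
Traceback (most recent call last):
  File "h.py", line 24, in rel
    print('t',s['time'],'dial shift mm',g.round(1),'goal',[-28.1,77.1],'F dial',(A@s['contact_force']).round(1),'open',s['opening'].round(3))
                                                                                                                       ^^^^^^^^^^^^^^^^^^
AttributeError: 'float' object has no attribute 'round'
```

```bash
sed -i "s/s\['opening'\].round(3)/s['opening']/" h.py; python3 -c "
from h import *
rel()
c=read_camera('wrist');cv2.imwrite('pics/w6.png',c['frame'][:,:,::-1])"
```

```text
t 12.8 dial shift mm [-20.6  68.7  13. ] goal [-28.1, 77.1] F dial [  7.7   1.3 -10.3] open 0.26185543266126404
```

View pics/w6.png

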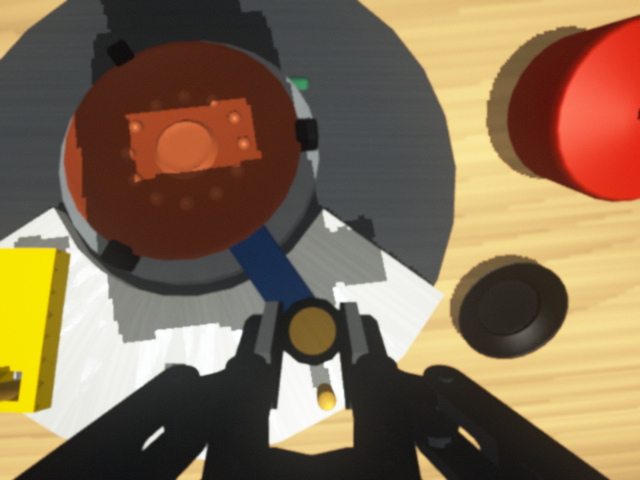

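The arm has turned to about 35° with the knob held at (311,330). Finish the last 5°.

Request:
drive_tool(
  steps=[
    [0.18,0.42,-0.28,0,0.15],
    [0.18,0.42,-0.28,0,0.15],
    [0,0,0,0,0.15],
    [0,0,0,0,0.15],
  ],
)

```text
time: 13.25
eef_pos: [0.5288, 0.1267, 0.2181]
tcp_rot: [0.035, 0.702, -0.036, 0.71]
contact_force: [11.7, -0.3, -3.6]
opening: 0.262
```

```bash
python3 -c "
from h import *
rel()"
```

```text
t 13.25 dial shift mm [-26.3  77.   12.9] goal [-28.1, 77.1] F dial [ 8.   0.8 -9.2] open 0.26187545195292794
```

Request:
drive_tool(
  steps=[
    [0.1,0.05,-0.17,0,0.15],
    [0,0,0,0,0.15],
    [0.25,0,0.16,0,0.15],
    [0.25,0,0.16,0,0.15],
    [0,0,0,0,0.15],
    [0,0,0,0,0.15],
  ],
)

```text
time: 13.85
eef_pos: [0.5314, 0.1268, 0.2134]
tcp_rot: [0.034, 0.701, -0.036, 0.711]
contact_force: [11.5, -0.5, -0.5]
opening: 0.261
```

```bash
python3 -c "
from h import *
rel()"
```

```text
t 13.85 dial shift mm [-26.6  77.3   7.6] goal [-28.1, 77.1] F dial [ 9.4  0.7 -6.5] open 0.26063930544647806
```

At 7.6 mm the spring still pulls, so the pin is inside the hole. Ease it most of the way in, then let go.

Request:
drive_tool(
  steps=[
    [0.21,0,0.13,0,0.15],
    [0.17,0,0.1,0,0.15],
    [0,0,0,0,0.15],
    [0,0,0,0,0.4],
    [0,0,0,0,0.5],
    [0,0,0,0,0.5],
    [0,0,0,0,0.5],
  ],
)

```text
time: 14.55
eef_pos: [0.5285, 0.1275, 0.2075]
tcp_rot: [0.036, 0.707, -0.036, 0.706]
contact_force: [0.1, 0.1, 0.6]
opening: 0.501
```

```bash
python3 -c "
from h import *
rel()"
```

```text
t 14.55 dial shift mm [-32.3  77.7   4.1] goal [-28.1, 77.1] F dial [0.4 0.1 0.5] open 0.5012556039798739
```

Request:
drive_tool(
  steps=[
    [-2,0,0,0,0.5],
    [-3,0,0,0,0.5],
    [-4,0,0,0,0.5],
    [-4,0,-3,0,0.5],
    [0,0,-4,0,0.5],
    [0,0,0,0,0.5],
    [0,0,0,0,0.5],
  ],
)

```text
time: 15.25
eef_pos: [0.4589, 0.1347, 0.3381]
tcp_rot: [0.036, 0.706, -0.036, 0.706]
contact_force: [-0.0, -0.1, -0.4]
opening: 0.497
```

```bash
python3 -c "
from h import *
rel()
s=read_camera('scene');c=read_camera('wrist');t=read_camera('top')
b=s['frame'][205:335,235:435,::-1]
cv2.imwrite('pics/w7.png',np.vstack([cv2.resize(b,None,fx=4,fy=4)[:300,:],np.hstack([cv2.resize(c['frame'][:,:,::-1],(400,300)),cv2.resize(t['frame'][200:350,240:440,::-1],(400,300))])]))
cv2.imwrite('pics/s8.png',cv2.resize(s['frame'][205:305,295:425,::-1],None,fx=6,fy=6,interpolation=cv2.INTER_CUBIC))
a=np.radians(40)
for z in (.0615,.070):
  F=[C/1e3,S/1e3,z];print(z,'scene crop',(proj(s,face(Q,F))-[295,205])*6,'wrist',proj(c,face(Q,F)))"
```

```text
t 15.25 dial shift mm [-22.4  77.8 152. ] goal [-28.1, 77.1] F dial [-0.2 -0.1 -0.4] open 0.4974834801053591
0.0615 scene crop [[493.77111339 204.77427781]] wrist [[307.35387139 325.82001152]]
0.07 scene crop [[504.40550382 184.8239968 ]] wrist [[307.24823322 325.59048871]]
```

View pics/s8.png

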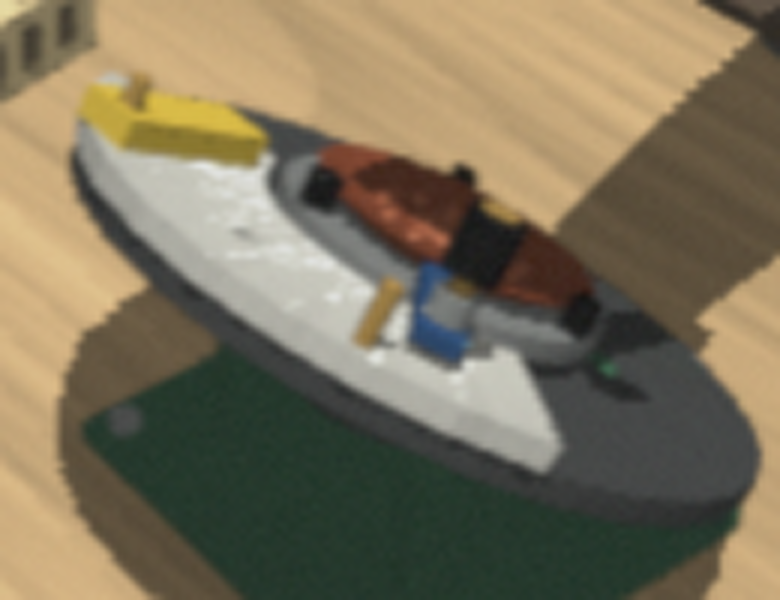

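View pics/w7.png

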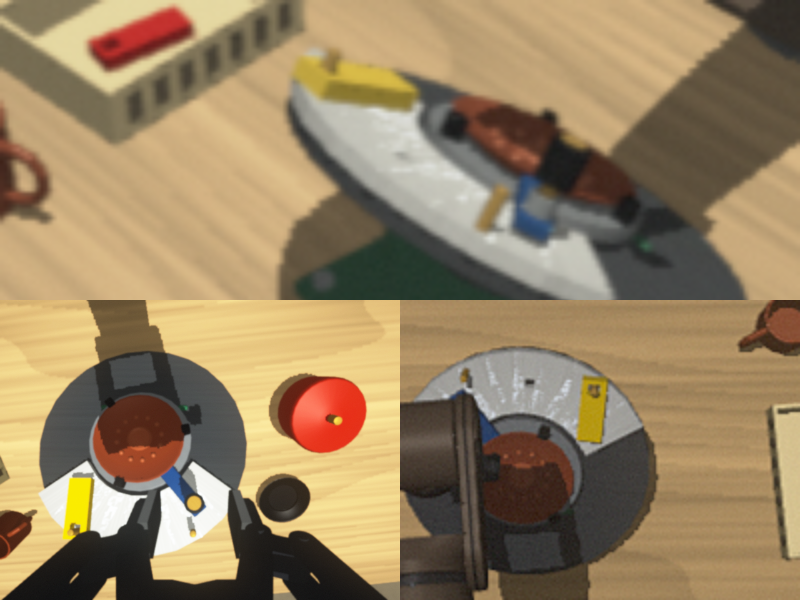

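Viewing quota is used up. The pictures show red in the basket, yellow hanging, and the knob at the left hole with its cap at crop (503,212), where the model predicts (494,205) home and (504,185) if riding. I'll settle it numerically, using the initial (home) cap as reference.

```bash
python3 - <<'E'
from h import *
s=read_camera('scene');w=read_camera('wrist')
def cap(img,x,y,r):
    p=img[y-r:y+r,x-r:x+r].astype(int);R_,G,B=p[...,0],p[...,1],p[...,2]
    m=((R_>90)&(R_-B>50)&(G>.6*R_)).astype(np.uint8)
    n,l,st,ce=cv2.connectedComponentsWithStats(m); return [(st[i,4],(ce[i]+[x-r,y-r]).round(2)) for i in range(1,n) if st[i,4]>4]
print("start",cap(cv2.imread('pics/scene0.png')[:,:,::-1],347,221,8)); print("now",cap(s['frame'],379,240,8)); print("wrist",cap(w['frame'],310,325,20))
for h in (.0615,.062): print('start pred',proj(s,face(Q,[.12,0,h])))
for a in (38.5,40,41.5):
  for p in (0,.0085):
    F=[.12*np.cos(np.radians(a)),.12*np.sin(np.radians(a)),.062+p];print(a,p,'scene',proj(s,face(Q,F)).round(2),'wrist',proj(w,face(Q,F)).round(1))
E
```

```text
start [(np.int32(169), array([347.4 , 218.22]))]
now [(np.int32(119), array([380.74, 236.35]))]
wrist [(np.int32(469), array([310.51, 324.52]))]
start pred [[346.86220272 220.69163659]]
start pred [[346.95886337 220.49860158]]
38.5 0 scene [[376.12 238.3 ]] wrist [[304.2 328.5]]
38.5 0.0085 scene [[377.89 234.97]] wrist [[304.  328.3]]
40 0 scene [[377.4  238.93]] wrist [[307.6 325.6]]
40 0.0085 scene [[379.17 235.61]] wrist [[307.5 325.4]]
41.5 0 scene [[378.68 239.56]] wrist [[311.  322.7]]
41.5 0.0085 scene [[380.46 236.23]] wrist [[311.  322.3]]
```

```bash
python3 - <<'E'
from h import *
s=read_camera('scene')
def dark(img,x,y):
    p=img[y-14:y+14,x-14:x+14].max(2); 
    for th in (38,46,54):
        n,l,st,ce=cv2.connectedComponentsWithStats((p<th).astype(np.uint8)); i=l[14,14]; print(th,i,st[i,4],(ce[i]+[x-14,y-14]).round(2),st[i,:4]+[x-14,y-14,0,0])
print('start');dark(cv2.imread('pics/scene0.png')[:,:,::-1],345,226);print('now');dark(s['frame'],376,245)
P=lambda a,p:proj(s,face(Q,[.12*np.cos(np.radians(a)),.12*np.sin(np.radians(a)),.048+p]))[0].round(2)
print('start',P(0,0),[(a,p,P(a,p)) for a in (40,40.7) for p in (0,.0085)])
im=s['frame']
print('axis profile now, then start')
for I,a in ((im,40.7),(cv2.imread('pics/scene0.png')[:,:,::-1],0)):
    for z in range(14,72,3):
        u=proj(s,face(Q,[.12*np.cos(np.radians(a)),.12*np.sin(np.radians(a)),z/1e3]))[0]
        print(z,cv2.getRectSubPix(np.ascontiguousarray(I),(1,1),tuple(map(float,u)))[0,0],end=' ')
    print()
E
```

```text
start
38 1 80 [344.25 227.04] [340 221  10  12]
46 1 89 [344.13 227.17] [339 221  11  12]
54 1 98 [344.36 227.3 ] [339 221  12  13]
now
38 2 94 [375.03 246.11] [369 240  13  13]
46 2 108 [375.1  246.04] [369 239  14  14]
54 2 118 [375.23 246.08] [369 239  14  15]
start [344.26 225.88] [(40, 0, array([374.5 , 244.37])), (40, 0.0085, array([376.26, 241.08])), (40.7, 0, array([375.09, 244.66])), (40.7, 0.0085, array([376.85, 241.37]))]
axis profile now, then start
14 [113 118 119] 17 [119 122 120] 20 [120 123 119] 23 [122 122 114] 26 [101  90  67] 29 [92 77 47] 32 [53 46 33] 35 [30 31 28] 38 [30 30 29] 41 [30 30 29] 44 [29 30 31] 47 [29 30 27] 50 [31 31 32] 53 [28 29 28] 56 [50 45 38] 59 [123 101  60] 62 [162 132  78] 65 [188 158 112] 68 [205 174 127] 71 [199 169 124] 
14 [107 113 116] 17 [115 119 116] 20 [117 120 117] 23 [115 118 113] 26 [102  93  77] 29 [88 73 47] 32 [55 48 33] 35 [30 29 27] 38 [27 27 27] 41 [27 26 27] 44 [29 28 27] 47 [24 24 23] 50 [25 26 24] 53 [29 28 28] 56 [38 38 33] 59 [104  85  53] 62 [160 130  77] 65 [178 148 103] 68 [184 155 114] 71 [180 152 111]
```

Along the pin axis, the grey bush, brass stem and black knob now sit at the same heights as at the start, so the plunger is fully home. The gripper is clear of everything.

```bash
python3 -c "
from plant import sign_off
print(sign_off())"
```

```text
the job is handed in; nothing more can be done
None
```

The red tag is in the cream basket, and the turntable is at the left hole that the tag covered, with the plunger snapped fully home. I handed the job in at about 15.5 s, with the gripper clear and wrist force near zero.

- **Plunger home:** compared along the pin axis with its starting (home) picture, the bush, stem and knob sit at the same heights. If the pin had been riding on the plate, they would have been about 8.5 mm higher.
- **Turn angle:** the pictures put the arm at about 40.7° to 40.9°, where 40° is exact. That is at the edge of the pin's play in the hole, and the measurement is only good to about 1 to 2 mm.
- **Bystanders:** the last pictures show the yellow tag still on its peg. The pot, mug and saucer look undisturbed, but I did not measure them again.
- **Check that disagreed:** locating the knob's brass cap by colour was unreliable because the colour mask leaked into the background. I dropped it and used the profile comparison instead.

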